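# Tighten the filter-cover wing nut of a nail-dust extractor

### The job

The filter cover on the sloping front of the nail-dust extractor is loose. Tighten its wing nut clockwise, letting go and taking a fresh grip as often as needed because the two upright guards beside it leave room only for short arcs, until it comes up hard against its stop; then let go and draw back. Do not bang the gripper into the guards, and leave the bottle, the jar and the file block beside the extractor where they stand.

Things in the scene. Friction and masses are not known exactly. Their poses are not given: they have to be found in the camera images.
- extractor: white wedge-shaped table-top dust extractor, fixed to the table; 270 mm deep, 260 mm wide, 45 to 190 mm high. Its top face slopes down at 30 degrees towards its front (its own -x, roughly towards the robot). Origin at the table surface, below the middle of the sloping face; z up, y across its width
- cover: grey slotted filter cover, 200 x 210 x 4 mm, lying on the sloping face, fixed. Its origin is on the face under the middle of the cover, 120 mm above the table, on the wing nut's axis; its z is the outward normal of the slope (30 degrees from vertical, leaning to the extractor's front), its x runs up the slope, its y across
- guards: two brittle upright white plastic guards fixed on the cover, one on each side of the nut: each 130 mm long (up the slope), 5 mm thick, rising to 44 mm above the face (cover z); their inner faces are 40 mm either side of the nut's axis, so a gripper that is opened wide fits between them only with its fingers one up-slope and one down-slope of the nut, or near that. Same frame as the cover
- wing_nut (a joint): angle turned by the wing nut, rad; grows clockwise as seen from outside along the cover's normal. 4.5 is fully tight: a hard stop, where the wings lie straight up and down the slope. It starts between 0.3 and 1.7, and so has 2.8 to 4.2 rad (about half a turn) to go; half a turn before the stop the wings look the same, but the nut still turns. It stays where it is left, turns about a fixed axis without rising or sinking, and needs about 0.12 N m
- wings (a point): point on the wing nut's axis, 36 mm above the sloping face, between its two brass wings. Its x runs along the wings, its y across their thickness, its z along the cover's normal. The wings together span 56 mm, are 10 mm thick and reach from 16 to 44 mm above the face; between the wings stands an 8 mm stud up to 40 mm; the hub below is 18 mm in diameter
- bottle: loose white bottle with a black cap, 60 mm in diameter, 150 mm tall, standing beside the extractor; origin at the centre of its underside
- jar: loose white cream jar with a metal lid, 64 mm in diameter, 50 mm tall, standing beside the extractor; origin at the centre of its underside
- file_block: loose grey nail-buffing block, 90 x 28 x 28 mm, lying along its x, beside the extractor; origin at the centre of its underside

How it is judged:
At the end, for the whole second after the job is handed in: the wing nut is at its stop (joint at 4.35 rad or more of 4.5) and still (value of joint wing_nut above 4.35 rad and velocity of joint wing_nut below 0.05 rad/s); the robot touches nothing.
It fails at once if the guards are knocked or pressed with more than 20 N (contact force between guards and anything else above 20 N).
It fails at once if the bottle, the jar or the file block is moved by more than 25 mm or tipped (distance of any of bottle, jar, file_block from where it was at the start of the episode above 0.025 m or angle between any of bottle, jar, file_block's own z axis and vertical above 0.4 rad).
It also fails if it takes over 64 s, if anything falls off the work surface, if the arm or the gripper's body presses on something with over 40 N, if the wrist force passes 120 N, or if a joint passes its speed limit or range.

### The arm

A 6-joint arm with a two-finger parallel gripper is mounted at the origin on the work surface. World frame = base frame: x ahead of the robot, y to its left, z up, the work surface at z = 0. Lengths are in m, angles in rad, forces in N, time in s.
With the tool pointing down it reaches from about 0.325 to 0.875 m from the base axis. Payload 4.4 kg.
Tool frame: the origin (TCP) lies midway between the tips of the shut fingers; the grasp point (between the pads) lies 19 mm behind it; z points along the fingers, y is the line along which they close (so a half turn about z gives the same grasp; the last joint's range is limited). The gripper opens to 85 mm and grips with 20 to 120 N. Pads are 22 mm wide; open, the fingers measure 114 mm over their backs; the gripper's body (76 mm by 85 mm) begins 54 mm behind the grasp point. The pads swing forward as they close: fully open they stand 13 mm farther back than shut.
Start: joints at [-1.496, 0.207, 1.542, -0, 1.393, -0.15], TCP at [0.129, -0.56, 0.231] pointing down, gripper open.
Joint ranges: [-2.73, 2.73], [-0.86, 2.22], [0.23, 2.46], [-1.11, 4.25], [0.08, 2.63], [-2.82, 2.82]. Speed limits (rad/s): [2.79, 2.79, 3.14, 3.14, 3.14, 3.14].

### API

Orientations are given as a unit quaternion [w, x, y, z].
In Python, from rig import env gives the robot as it stands.
- The arm moves only by the tool carry_out, never from a script. Its arguments are lists of equal length, an entry for each row: "jaw": the closure, from -1 (fully open) to 1 (shut), so that 0 is half open; "xyz": the shift along the tool's x, y, z in cm, a list of three; "roll": the turn about the tool's z in units of 5 degrees (1.0 is 5 degrees). In form: {"jaw": [jaw, ...], "xyz": [[dx, dy, dz], ...], "roll": [roll, ...]}. A call has 1 to 5 rows; each row is the pose to reach, as a shift and turn from the pose commanded when the call began, along the tool's axes at that moment; what a row does not reach only later rows make up. A row lasts 1/12 s, in which the tool goes at most 41.7 mm and 7.16 degrees, less where a joint would pass 70% of its speed; a pose out of reach is approached as far as the arm can. A call with a gripper value outside its range is refused whole. The fingers move at their own pace and stop on an object; "force" is the grip in N (left out, the last holds). Time passes only in rows, so rows that repeat a pose let the fingers close. It gives the time, the measured TCP pose, the force, the opening and the grip force at its end, in the units of the state.
- env.get_state(): the state, without advancing time (a new reading comes with each control period).
- env.camera(name): name is "scene" or "top"; returns a dict with "image" (384x512x3 uint8, red, green, blue), "fx", "fy", "cx", "cy" (pixels), "extrinsics" (4x4, takes a point from camera to world coordinates). Camera axes: x right, y up, looking along -z (the intrinsics and any distortion apply to the point x, -y, -z); pixel columns grow to the right and rows downward; lengths in m; the calibration is good to about 2 mm. A picture is of the moment at which its call begins. There is no depth.
- env.sign_off(): hands the job in; it is judged then, once.
The state is a dict: "time": time; "qpos": joint angles; "qvel": joint speeds; "tau": joint torques, N m; "eef_pos": TCP position; "tcp_rot": TCP orientation; "wrist_force": force on the tool from outside, world axes, zero at the start; "wrist_torque": the same for the moment, N m; "width": finger opening in m; "grip_force": force on a finger pad.
Only numpy, scipy, OpenCV 4.12 (cv2) and the standard library are available. Lean on these libraries where they do the work, as an engineer would, in place of code of your own. Each camera call takes 0.05 s, during which the arm holds its last target. There are 200 camera calls.

## Working session

There is one attempt and no reset: what is moved stays moved. The work goes in short steps, Python scripts to look and compute and a tool call to move; the robot and the scene stay as the last step left them, time stands still between calls to the robot, and variables do not carry over. Pictures are saved under pics/ and viewed, at most 10 in all, crops included, and the job is handed in when it is done.

Besides the shell and the picture viewer there is one more tool, called after "Call:" by a JSON object that holds its "name" and its "arguments". carry_out: Moves the arm, as the interface text tells. Its arguments: {"type":"object","properties":{"jaw":{"type":"array","items":{"type":"number"}},"xyz":{"type":"array","items":{"type":"array","items":{"type":"number"}}},"roll":{"type":"array","items":{"type":"number"}},"force":{"type":"number"}},"required":["jaw","xyz","roll"]}

```bash
mkdir -p pics; ls
python3 - <<'E'
from rig import env
import cv2,numpy as np
for n in("scene","top"):
    c=env.camera(n); cv2.imwrite(f"pics/{n}0.png",cv2.cvtColor(c["image"],cv2.COLOR_RGB2BGR))
    print(n,[c[k] for k in("fx","fy","cx","cy")],np.round(c["extrinsics"],4).tolist(),[k for k in c])
print(env.get_state())
E
```

```text
pics
scene [429.5709554009113, 429.5709554009113, 257.25221610646645, 189.33345904249998] [[-0.9454, -0.2901, 0.1489, 0.7055], [0.3259, -0.8565, 0.4003, 0.4931], [0.0114, 0.4269, 0.9042, 1.1089], [0.0, 0.0, 0.0, 1.0]] ['image', 'fx', 'fy', 'cx', 'cy', 'extrinsics']
top [421.4437848958071, 421.4437848958071, 251.56988952074158, 193.38809724088387] [[-0.0069, 0.9955, -0.0943, 0.4487], [-1.0, -0.0075, -0.0057, 0.0416], [-0.0064, 0.0942, 0.9955, 1.1198], [0.0, 0.0, 0.0, 1.0]] ['image', 'fx', 'fy', 'cx', 'cy', 'extrinsics']
{'time': 0.1, 'qpos': array([-1.49547632e+00,  2.07348667e-01,  1.54282688e+00, -7.33144097e-06,
        1.39352074e+00, -1.50483848e-01]), 'qvel': array([ 0.00010853, -0.00152596, -0.00251136, -0.00112017,  0.00050576,
       -0.00080117]), 'tau': array([-1.05347230e-03, -3.84096336e+01, -2.92550737e+01, -4.02143605e-04,
        4.89659782e-03, -1.89325739e-06]), 'eef_pos': array([ 0.12867952, -0.55970275,  0.23022652]), 'tcp_rot': array([-1.05120866e-03,  9.93632722e-01,  1.12662804e-01,  3.59149151e-05]), 'wrist_force': array([ 0.09422244, -0.03458852,  0.46448422]), 'wrist_torque': array([0.00425535, 0.04922541, 0.03489406]), 'grip_force': 0.0, 'width': 0.08525398393966756}
```

View pics/scene0.png

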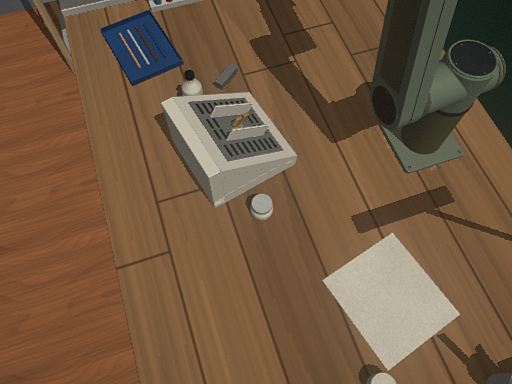

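View pics/top0.png

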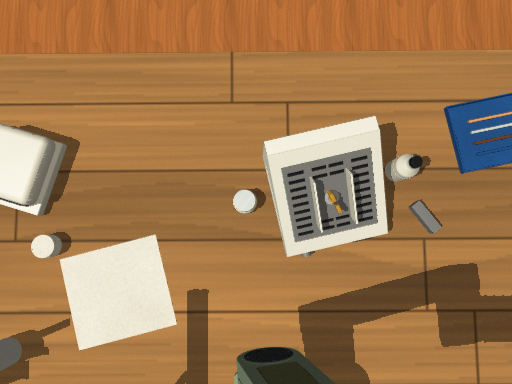

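```bash
cat > h.py <<'E'
import numpy as np,cv2
from rig import env
def ray(c,u,v):
    d=np.array([(u-c["cx"])/c["fx"],-(v-c["cy"])/c["fy"],-1.0]); E=c["extrinsics"]
    return E[:3,3],E[:3,:3]@d
def hit(c,u,v,p,n):
    o,d=ray(c,u,v); return o+d*(np.dot(p-o,n)/np.dot(d,n))
def brass(c,box):
    x0,y0,x1,y1=box; h=cv2.cvtColor(c["image"],cv2.COLOR_RGB2HSV)
    m=cv2.inRange(h,(12,110,60),(32,255,255)); k=np.zeros_like(m);k[y0:y1,x0:x1]=m[y0:y1,x0:x1]
    return k
def tri(rs):
    A=0;b=0
    for o,d in rs:
        d=d/np.linalg.norm(d);P=np.eye(3)-np.outer(d,d);A=A+P;b=b+P@o
    return np.linalg.solve(A,b)
E
python3 - <<'E'
from h import *
ims=[];rs=[]
for n,b,w in(("top",(316,180,352,220),(260,110,400,260)),("scene",(222,100,258,138),(155,80,305,215))):
    c=env.camera(n);m=brass(c,b);v,u=np.nonzero(m)
    bx=cv2.boundingRect(m);print(n,len(u),u.mean(),v.mean(),bx,cv2.minAreaRect(np.c_[u,v].astype(np.float32)))
    rs.append(ray(c,u.mean(),v.mean()))
    x0,y0,x1,y1=w;I=c["image"].copy();ims.append(cv2.resize(I[y0:y1,x0:x1],(400,400),interpolation=cv2.INTER_CUBIC))
    if n=="top":
        M=m.copy();print(hit(c,u.mean(),v.mean(),np.array([0,0,.151]),np.array([0,0,1.])))
print("tri",tri(rs))
cv2.imwrite("pics/crop.png",cv2.cvtColor(np.hstack(ims),cv2.COLOR_RGB2BGR))
E
```

```text
top 122 333.76229508196724 200.7295081967213 (327, 190, 15, 24) ((333.59515380859375, 201.4561004638672), (25.492708206176758, 7.123988628387451), 65.224853515625)
[ 0.52197155 -0.14203769  0.151     ]
scene 109 240.36697247706422 119.44036697247707 (233, 100, 25, 28) ((245.173095703125, 112.63462829589844), (8.244343757629395, 34.468379974365234), 37.87498474121094)
tri [ 0.52240296 -0.14281589  0.14738519]
```

View pics/crop.png

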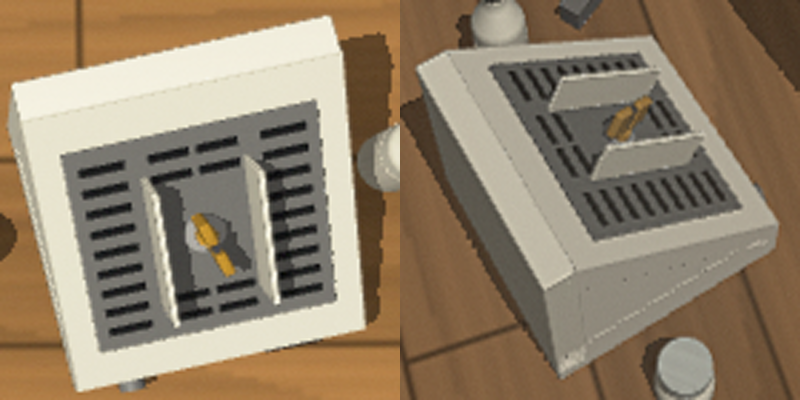

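```bash
cat >> h.py <<'E'
def geom():
    c=env.camera("top")
    k=[(62,155,.1735),(318,100,.1735),(336,300,.0735),(100,352,.0735)]
    P=[hit(c,260+(a+.5)*.35-.5,110+(b+.5)*.375-.5,np.array([0,0,z]),np.array([0,0,1.])) for a,b,z in k]
    return c,P
def wing(c,C,yaw,box=(316,180,352,220)):
    X=np.array([np.cos(yaw),np.sin(yaw),0]);Y=np.array([-X[1],X[0],0]);Z=np.array([0,0,1.])
    xs=X*np.cos(np.pi/6)+Z*.5; n=-X*.5+Z*np.cos(np.pi/6)
    W=C+.04*n; m=brass(c,box);v,u=np.nonzero(m)
    q=np.array([hit(c,a,b,W,n)-W for a,b in zip(u,v)]);q=np.c_[q@xs,q@Y]
    mu=q.mean(0);w,V=np.linalg.eigh(np.cov((q-mu).T));a=V[:,1]
    return np.degrees(np.arctan2(a[1],a[0])),mu,(q-mu)@a,C+.036*n,xs,Y
E
python3 - <<'E'
from h import *
c,P=geom()
for p in P:print(p)
up=(P[0]+P[1])/2-(P[2]+P[3])/2; print("len",np.linalg.norm(up),"yaws",[np.degrees(np.arctan2(d[1],d[0])) for d in(P[0]-P[3],P[1]-P[2],up)],np.degrees(np.arctan2(*(-(P[0]-P[1])[:2]*[1,-1])))if 0 else (P[0]-P[1],P[3]-P[2]))
d=P[0]-P[1]+P[3]-P[2]; ys=np.degrees(np.arctan2(-d[0],d[1])); yu=np.degrees(np.arctan2(up[1],up[0])); print(ys,yu)
yaw=np.radians((ys+yu)/2)
M=np.mean(P,0); X=np.array([np.cos(yaw),np.sin(yaw),0]); n=-X*.5+np.array([0,0,3**.5/2]); C=M-.004*n
print("C",C); a,mu,s,W,xs,Y=wing(c,C,yaw); print("wing deg",a,"mu",mu,"span",s.min(),s.max(),"W",W)
E
```

```text
[ 0.59598779 -0.02102779  0.1735    ]
[ 0.64177006 -0.22541595  0.1735    ]
[ 0.47382843 -0.26285752  0.0735    ]
[ 0.42730337 -0.05791495  0.0735    ]
len 0.1992748462285093 yaws [np.float64(12.335014727106936), np.float64(12.568209632644702), np.float64(12.451407290245319)] (array([-0.04578227,  0.20438816,  0.        ]), array([-0.04652506,  0.20494258,  0.        ]))
12.708081532895212 12.451407290245319
C [ 0.5366744  -0.14136846  0.1200359 ]
wing deg -161.1432304757997 mu [0.0058853  0.00368727] span -0.030879607606423068 0.035361189792019056 W [ 0.51910651 -0.14528882  0.15121281]
```

Call:
{"name": "carry_out", "arguments": {"jaw": [0.4,0.4,0.4,0.4,0.4], "xyz": [[3.1,-2.1,-1],[6.3,-4.2,-2],[9.4,-6.3,-3],[12.6,-8.5,-3],[15.8,-10.6,-3]], "roll": [-1.4,-2.8,-4.2,-5.6,-7], "force": 20}}

```text
time: 0.67
eef_pos: [0.2599, -0.4208, 0.2622]
tcp_rot: [0.001, 0.913, 0.409, 0.0]
wrist_force: [1.0, -0.8, -1.2]
width: 0.026
grip_force: 0.0
```

Call:
{"name": "carry_out", "arguments": {"jaw": [0.4,0.4,0.4,0.4,0.4], "xyz": [[3.8,0,0],[7.6,0.1,0],[11.4,0.2,0],[15.2,0.3,0],[19,0.4,0]], "roll": [-1.4,-2.8,-4.2,-5.6,-7]}}

```text
time: 1.08
eef_pos: [0.3901, -0.2817, 0.2614]
tcp_rot: [0.0, 0.747, 0.664, 0.0]
wrist_force: [0.4, -1.0, 0.5]
width: 0.0257
grip_force: 0.0
```

Call:
{"name": "carry_out", "arguments": {"jaw": [0.4,0.4,0.4,0.4,0.4], "xyz": [[3.1,2.2,0],[6.1,4.5,0],[9.2,6.7,0],[12.3,9,0],[15.4,11.2,0]], "roll": [-1.4,-2.8,-4.2,-5.6,-7]}}

```text
time: 1.5
eef_pos: [0.5204, -0.1426, 0.2613]
tcp_rot: [0.0, 0.513, 0.859, -0.0]
wrist_force: [0.2, -0.3, 0.4]
width: 0.0257
grip_force: 0.0
```

Call:
{"name": "carry_out", "arguments": {"jaw": [0.4,0.4,0.4,0.4,0.4], "xyz": [[0,0,0],[0,0,0],[0,0,0],[0,0,0],[0,0,0]], "roll": [-1.4,-2.8,-4.2,-5.6,-7]}}

```text
time: 1.92
eef_pos: [0.5193, -0.144, 0.261]
tcp_rot: [-0.0, 0.231, 0.973, 0.0]
wrist_force: [0.9, -0.0, 0.5]
width: 0.0257
grip_force: 0.0
```

Call:
{"name": "carry_out", "arguments": {"jaw": [0.4,0.4,0.4,0.4,0.4], "xyz": [[0,0,0],[0,0,0],[0,0,0],[0,0,0],[0,0,0]], "roll": [-1.4,-2.8,-4.2,-5.6,-7]}}

```text
time: 2.33
eef_pos: [0.5192, -0.1442, 0.2611]
tcp_rot: [-0.0, -0.072, 0.997, 0.0]
wrist_force: [-0.6, 1.0, 0.3]
width: 0.0257
grip_force: 0.0
```

Call:
{"name": "carry_out", "arguments": {"jaw": [0.4,0.4,0.4,0.4,0.4], "xyz": [[0,0,0],[0,0,0],[0,0,0],[0,0,0],[0,0,0]], "roll": [-1.4,-2.8,-4.2,-5,-5]}}

```text
time: 2.75
eef_pos: [0.5192, -0.1442, 0.2611]
tcp_rot: [-0.0, -0.284, 0.959, 0.0]
wrist_force: [0.1, 0.5, -0.8]
width: 0.0254
grip_force: 0.0
```

Run:
```python
from h import *
s=env.get_state();print(s["qpos"],s["eef_pos"],s["tcp_rot"])
w,x,y,z=s["tcp_rot"];h=2*np.arctan2(y,x);print(np.degrees(h))
d=np.array([.519,-.145])-s["eef_pos"][:2]
print("tool shift cm",100*d@[np.cos(h),np.sin(h)],100*d@[np.sin(h),-np.cos(h)])
c=env.camera("scene");cv2.imwrite("pics/s1.png",cv2.cvtColor(cv2.resize(c["image"][50:220,130:330],(800,600)),cv2.COLOR_RGB2BGR))
```

```text
[-4.31628478e-01  1.07459738e-01  1.59307419e+00 -1.96367781e-05
  1.44135844e+00 -2.57832697e+00] [ 0.51920603 -0.14424564  0.26113107] [-1.19122129e-04 -2.83989479e-01  9.58827384e-01  9.14441512e-05]
212.99690913872743
tool shift cm 0.05836202310262352 -0.05204817043400232
```

View pics/s1.png

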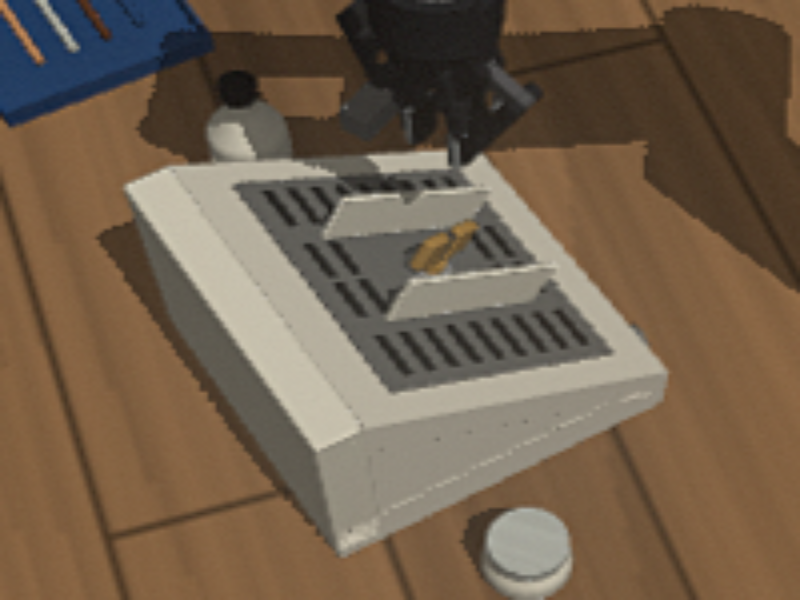

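Run:
```python
from h import *
s=env.get_state();c=env.camera("scene");w,x,y,z=s["tcp_rot"];h=2*np.arctan2(y,x);T=s["eef_pos"]
tx=np.array([np.cos(h),np.sin(h),0]);ty=np.array([np.sin(h),-np.cos(h),0])
for a,b in[(375,137),(342,110),(540,95),(515,122),(455,165),(408,142),(345,15),(380,75)]:
    for off in(.011,-.011):
        p=hit(c,130+a/4-.4,50+b*170/600-.4,T+off*tx,tx);print((a,b),off,"lat",round(1000*(p-T)@ty),"z",round(1000*(p-T)[2]))
```

```text
(375, 137) 0.011 lat -67 z -50
(375, 137) -0.011 lat -46 z -12
(342, 110) 0.011 lat -95 z -41
(342, 110) -0.011 lat -72 z -3
(540, 95) 0.011 lat 63 z 93
(540, 95) -0.011 lat 79 z 126
(515, 122) 0.011 lat 46 z 54
(515, 122) -0.011 lat 63 z 88
(455, 165) 0.011 lat 0 z -29
(455, 165) -0.011 lat 18 z 9
(408, 142) 0.011 lat -39 z -33
(408, 142) -0.011 lat -18 z 4
(345, 15) 0.011 lat -81 z 66
(345, 15) -0.011 lat -59 z 100
(380, 75) 0.011 lat -58 z 24
(380, 75) -0.011 lat -37 z 60
```

Run:
```python
from h import *
a=env.camera("scene")["image"][30:105,195:285];t=env.camera("top")["image"][150:270,300:420]
g=lambda i:cv2.resize(np.clip(i.astype(float)**.6*255**.4,0,255).astype(np.uint8),(400,400),interpolation=cv2.INTER_CUBIC)
cv2.imwrite("pics/g1.png",cv2.cvtColor(np.hstack([g(a),g(t)]),cv2.COLOR_RGB2BGR))
```

```text
(no output)
```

View pics/g1.png

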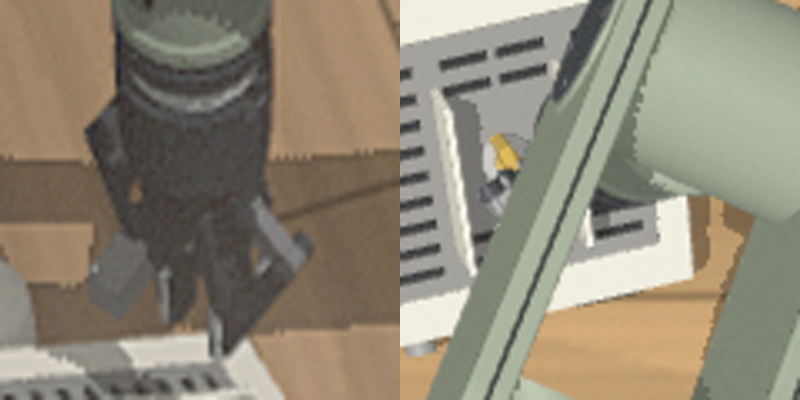

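Run:
```python
from h import *
s=env.get_state();c=env.camera("scene");w,x,y,z=s["tcp_rot"];h=2*np.arctan2(y,x);T=s["eef_pos"]
tx=np.array([np.cos(h),np.sin(h),0]);ty=np.array([np.sin(h),-np.cos(h),0])
E=c["extrinsics"]
for a in[(0,0,0),(0,.05,0),(0,-.05,0),(0,.05,.05),(0,-.05,.05),(.04,0,0),(-.04,0,0),(0,0,.05),(0,0,.073),(0,0,.1)]:
    p=np.linalg.inv(E)@np.r_[T+a[0]*tx+a[1]*ty+[0,0,a[2]],1]
    u=c["cx"]+c["fx"]*p[0]/-p[2];v=c["cy"]-c["fy"]*p[1]/-p[2];print(a,"crop",round((u-195)/.225),round((v-30)/.1875))
```

```text
(0, 0, 0) crop 202 330
(0, 0.05, 0) crop 273 386
(0, -0.05, 0) crop 132 276
(0, 0.05, 0.05) crop 274 315
(0, -0.05, 0.05) crop 126 202
(0.04, 0, 0) crop 247 276
(-0.04, 0, 0) crop 155 386
(0, 0, 0.05) crop 199 258
(0, 0, 0.073) crop 198 223
(0, 0, 0.1) crop 197 179
```

Call:
{"name": "carry_out", "arguments": {"jaw": [0.53,0.53,0.53,0.53,0.53], "xyz": [[0,0,2.5],[0.05,-0.05,5],[0.05,-0.05,7.5],[0.05,-0.05,8.5],[0.05,-0.05,9]], "roll": [0,0,0,0,0]}}

```text
time: 3.42
eef_pos: [0.5177, -0.1443, 0.169]
tcp_rot: [-0.002, -0.283, 0.959, 0.002]
wrist_force: [0.2, -0.4, 0.1]
width: 0.02
grip_force: 0.0
```

Call:
{"name": "carry_out", "arguments": {"jaw": [0.53,0.53,0.53,0.53,0.53], "xyz": [[0,0,0.6],[0,0,1.2],[0,0,1.8],[0,0,2.4],[0,0,2.9]], "roll": [0,0,0,0,0]}}

```text
time: 3.83
eef_pos: [0.5196, -0.1451, 0.1424]
tcp_rot: [0.0, -0.283, 0.959, -0.0]
wrist_force: [0.1, -0.5, -0.6]
width: 0.0204
grip_force: 0.0
```

Run:
```python
from h import *
s=env.get_state();print(s["wrist_force"],s["wrist_torque"],s["eef_pos"])
a=env.camera("scene")["image"][70:160,190:290]
g=lambda i:cv2.resize(np.clip(i.astype(float)**.7*255**.3,0,255).astype(np.uint8),(660,600),interpolation=cv2.INTER_CUBIC)
cv2.imwrite("pics/g2.png",cv2.cvtColor(g(a),cv2.COLOR_RGB2BGR))
```

```text
[ 0.10616778 -0.4646779  -0.58010298] [ 0.03005955 -0.05101213 -0.01023189] [ 0.51956723 -0.14513726  0.14236583]
```

View pics/g2.png

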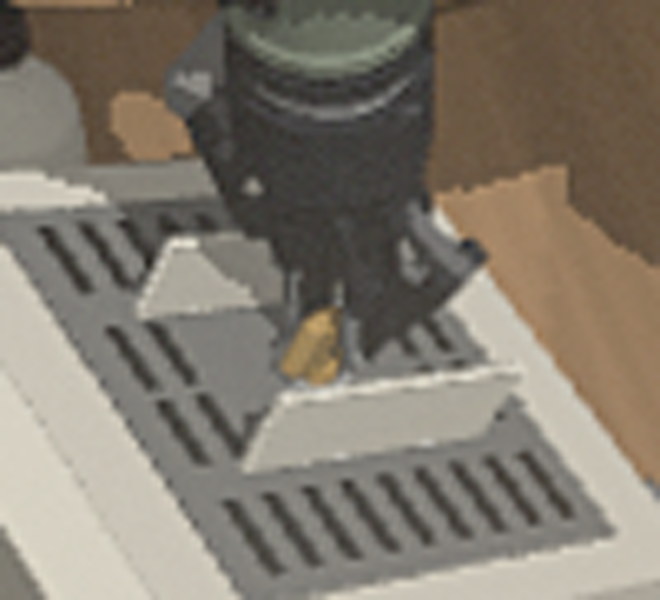

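The brass wing stands between the pads at about (315,345), clear of both guards and with no contact force. Turning now.

Call:
{"name": "carry_out", "arguments": {"jaw": [0.53,0.53,0.53,0.53,0.53], "xyz": [[0,0,0],[0,0,0],[0,0,0],[0,0,0],[0,0,0]], "roll": [1,2,3,4,5]}}

```text
time: 4.3
eef_pos: [0.5182, -0.1444, 0.1422]
tcp_rot: [-0.001, -0.067, 0.998, 0.001]
wrist_force: [-2.2, 0.8, 1.6]
width: 0.0203
grip_force: 3.7
```

Call:
{"name": "carry_out", "arguments": {"jaw": [0.53,0.53,0.53,0.53,0.53], "xyz": [[0,0,0],[0,0,0],[0,0,0],[0,0,0],[0,0,0]], "roll": [1,2,3,4,5]}}

```text
time: 4.72
eef_pos: [0.5187, -0.1447, 0.1423]
tcp_rot: [-0.001, 0.15, 0.989, 0.0]
wrist_force: [-2.1, 1.0, 0.1]
width: 0.0202
grip_force: 6.1
```

Run:
```python
from h import *
s=env.get_state();print(s["wrist_force"],s["wrist_torque"],s["eef_pos"],s["qpos"][5])
a=env.camera("scene")["image"][70:160,190:290]
g=lambda i:cv2.resize(np.clip(i.astype(float)**.7*255**.3,0,255).astype(np.uint8),(660,600),interpolation=cv2.INTER_CUBIC)
cv2.imwrite("pics/g3.png",cv2.cvtColor(g(a),cv2.COLOR_RGB2BGR))
```

```text
[-2.1276847   1.02957567  0.13165307] [0.15145718 0.10003706 0.1361575 ] [ 0.5186913  -0.14470553  0.14225844] -1.7020256480445464
```

View pics/g3.png

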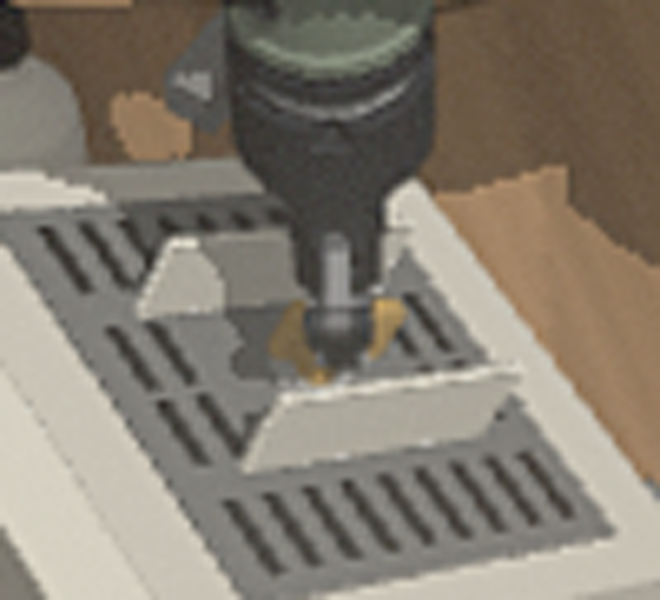

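Wings (ends at about (290,340) and (390,325)) are following the pads, and wrist torque is about the expected 0.12–0.14 N m. Continuing.

Call:
{"name": "carry_out", "arguments": {"jaw": [0.53,0.53,0.53,0.53,0.53], "xyz": [[0,0,0],[0,0,0],[0,0,0],[0,0,0],[0,0,0]], "roll": [1,2,3,4,5]}}

```text
time: 5.18
eef_pos: [0.5188, -0.1443, 0.1425]
tcp_rot: [-0.001, 0.36, 0.933, 0.0]
wrist_force: [-2.8, 1.2, 1.4]
width: 0.02
grip_force: 6.9
```

Call:
{"name": "carry_out", "arguments": {"jaw": [0.53,0.53,0.53,0.53,0.53], "xyz": [[0,0,0],[0,0,0],[0,0,0],[0,0,0],[0,0,0]], "roll": [1,2,3,4,5]}}

```text
time: 5.6
eef_pos: [0.5192, -0.1444, 0.1429]
tcp_rot: [-0.0, 0.553, 0.833, 0.0]
wrist_force: [-2.3, 1.1, 3.5]
width: 0.0198
grip_force: 7.3
```

Call:
{"name": "carry_out", "arguments": {"jaw": [0.53,0.53,0.53,0.53,0.53], "xyz": [[0,0,0],[0,0,0],[0,0,0],[0,0,0],[0,0,0]], "roll": [1,2,3,4,5]}}

```text
time: 6.02
eef_pos: [0.519, -0.1457, 0.1437]
tcp_rot: [0.0, 0.72, 0.694, -0.001]
wrist_force: [-5.0, -1.4, 7.4]
width: 0.0199
grip_force: 7.6
```

Run:
```python
from h import *
s=env.get_state();print(s["wrist_force"],s["wrist_torque"],s["eef_pos"],s["qpos"][5])
a=env.camera("scene")["image"][70:160,190:290]
g=lambda i:cv2.resize(np.clip(i.astype(float)**.7*255**.3,0,255).astype(np.uint8),(660,600),interpolation=cv2.INTER_CUBIC)
cv2.imwrite("pics/g4.png",cv2.cvtColor(g(a),cv2.COLOR_RGB2BGR))
```

```text
[-5.04183744 -1.43617882  7.43692768] [-0.07665208  0.76891829  0.2138981 ] [ 0.51901462 -0.14574665  0.14374858] -0.3949193234650069
```

View pics/g4.png

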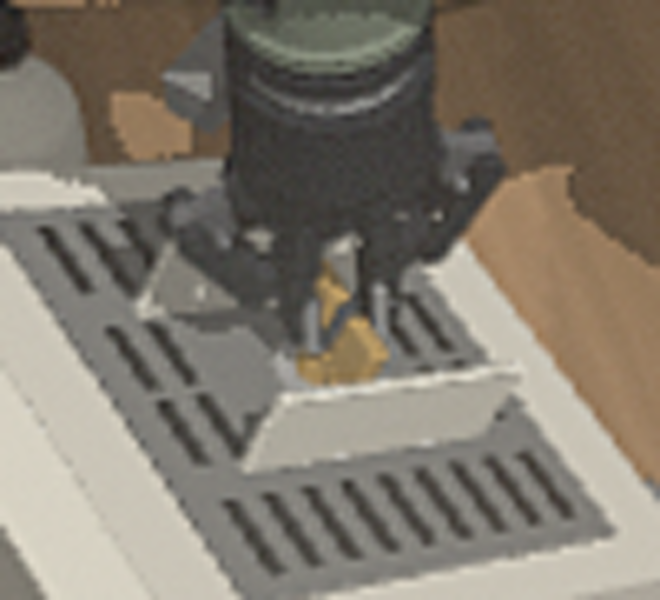

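Call:
{"name": "carry_out", "arguments": {"jaw": [0.47,0.47,0.47,0.47,0.47], "xyz": [[0,0,-0.2],[0,0,-0.2],[0,0,-0.2],[0,0,-0.2],[0,0,-0.2]], "roll": [0.8,1.6,2.4,3.2,4]}}

```text
time: 6.48
eef_pos: [0.518, -0.1465, 0.1451]
tcp_rot: [0.0, 0.83, 0.558, -0.002]
wrist_force: [-5.9, -3.9, 6.5]
width: 0.0229
grip_force: 6.3
```

Call:
{"name": "carry_out", "arguments": {"jaw": [0.5,0.5,0.5,0.5,0.5], "xyz": [[0,0,0],[0,0,0],[0,0,0],[0,0,0],[0,0,0]], "roll": [0.8,1.6,2.4,3.2,4]}}

```text
time: 6.9
eef_pos: [0.5171, -0.1457, 0.1449]
tcp_rot: [-0.0, 0.914, 0.406, -0.002]
wrist_force: [-7.4, -1.0, 6.1]
width: 0.0211
grip_force: 6.3
```

Call:
{"name": "carry_out", "arguments": {"jaw": [0.53,0.53,0.53,0.53,0.53], "xyz": [[0,0,0],[0,0,0],[0,0,0],[0,0,0],[0,0,0]], "roll": [0.8,1.6,2.4,3.2,4]}}

```text
time: 7.32
eef_pos: [0.5173, -0.1447, 0.1444]
tcp_rot: [-0.001, 0.971, 0.241, -0.002]
wrist_force: [-7.0, 1.0, 4.4]
width: 0.02
grip_force: 5.1
```

Call:
{"name": "carry_out", "arguments": {"jaw": [0.57,0.57,0.57,0.57,0.57], "xyz": [[0,0,0],[0,0,0],[0,0,0],[0,0,0],[0,0,0]], "roll": [0.7,1.4,2.1,2.8,3.1]}}

```text
time: 7.73
eef_pos: [0.5179, -0.1444, 0.1443]
tcp_rot: [-0.001, 0.994, 0.108, -0.001]
wrist_force: [-4.2, 1.7, 2.8]
width: 0.0184
grip_force: 4.3
```

Call:
{"name": "carry_out", "arguments": {"jaw": [0.7,0.8,0.9,0.9,0.9], "xyz": [[0,0,0],[0,0,0],[0,0,0],[0,0,0],[0,0,0]], "roll": [0,0,0,0,0], "force": 30}}

```text
time: 8.15
eef_pos: [0.5191, -0.1447, 0.1447]
tcp_rot: [-0.0, 0.994, 0.109, -0.0]
wrist_force: [-4.5, 3.1, 4.7]
width: 0.0094
grip_force: 29.4
```

Call:
{"name": "carry_out", "arguments": {"jaw": [0.9,0.9,0.9,0.9,0.9], "xyz": [[0,0,0],[0,0,0],[0,0,0],[0,0,0],[0,0,0]], "roll": [0.2,0.4,0.6,0.8,0.8]}}

```text
time: 8.57
eef_pos: [0.5191, -0.1445, 0.1447]
tcp_rot: [-0.0, 0.997, 0.075, -0.0]
wrist_force: [-5.0, 3.3, 6.1]
width: 0.0091
grip_force: 42.7
```

Run:
```python
from h import *
s=env.get_state();w,x,y,z=s["tcp_rot"];print(s["wrist_force"],s["wrist_torque"],s["eef_pos"],s["qpos"][5],s["width"],s["grip_force"],"heading",np.degrees(2*np.arctan2(y,x)))
```

```text
[-4.96661899  3.3376766   6.12078539] [0.39658745 0.4729168  0.90556997] [ 0.51907135 -0.14451715  0.14472214] 0.988565550094243 0.009070741546592766 42.74543225101297 heading 8.598990471888113
```

Torque has risen to 0.9 N m with the pads square to the slope, so the nut is at its stop. Letting go and drawing back.

Call:
{"name": "carry_out", "arguments": {"jaw": [0.9,0.7,0.53,0.53,0.53], "xyz": [[0,0,0],[0,0,0],[0,0,0],[0,0,0],[0,0,0]], "roll": [-0.8,-0.8,-0.8,-0.8,-0.8]}}

```text
time: 8.98
eef_pos: [0.5194, -0.1453, 0.1441]
tcp_rot: [0.0, 0.994, 0.108, 0.0]
wrist_force: [0.2, 0.5, -0.6]
width: 0.0203
grip_force: 0.0
```

Call:
{"name": "carry_out", "arguments": {"jaw": [0.53,0.53,0.53,0.53,0.53], "xyz": [[0,0,-1],[0,0,-3],[0,0,-6],[0,0,-9],[0,0,-12]], "roll": [0,0,0,0,0]}}

```text
time: 9.4
eef_pos: [0.5191, -0.145, 0.2661]
tcp_rot: [0.0, 0.994, 0.108, 0.0]
wrist_force: [0.5, -0.5, 0.8]
width: 0.0205
grip_force: 0.0
```

Call:
{"name": "carry_out", "arguments": {"jaw": [0.53,0.53,0.53,0.53,0.53], "xyz": [[-3,0,0],[-6,0,0],[-9,0,0],[-12,0,0],[-15,0,0]], "roll": [0,0,0,0,0]}}

```text
time: 9.82
eef_pos: [0.3716, -0.1775, 0.265]
tcp_rot: [0.001, 0.994, 0.108, 0.0]
wrist_force: [0.0, -0.7, 0.6]
width: 0.0202
grip_force: 0.0
```

Run:
```python
from h import *
s=env.get_state();print(s["wrist_force"],s["eef_pos"])
C=np.array([.5367,-.1414,.12]);c=env.camera("top");a,mu,sp,*_=wing(c,C,np.radians(12.6));print(a,mu,len(sp))
i=[c["image"][110:260,260:400],env.camera("scene")["image"][80:215,155:305]]
cv2.imwrite("pics/end.png",cv2.cvtColor(np.hstack([cv2.resize(k,(400,400),interpolation=cv2.INTER_CUBIC) for k in i]),cv2.COLOR_RGB2BGR))
```

```text
[ 0.02655652 -0.69476975  0.60749209] [ 0.37159247 -0.17748816  0.26504933]
-176.03040067743186 [0.00646944 0.00424973] 152
```

View pics/end.png

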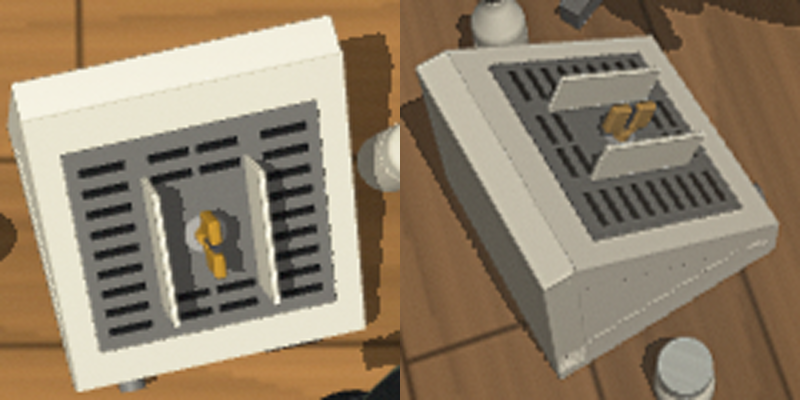

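The wings now lie parallel to the guards, from (207,212) to (220,275) in the left half of the picture. The bottle and jar look unmoved, and the gripper is clear.

```bash
python3 -c "
from rig import env
print(env.sign_off())"
```

```text
the job is handed in; nothing more can be done
None
```

I turned the wing nut about 200° clockwise to its hard stop in one pass, without regripping because the part-closed gripper cleared the guards. I then let go, drew back and handed the job in at about 10 s; the verdict wasn't shown.

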